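Re-angle the swivel vise

ROBOT

A 6-joint arm with a two-finger parallel gripper is mounted at the origin on the work surface; the furniture and walls round the work are solid. World frame = base frame: x ahead of the robot, y to its left, z up, the work surface at z = 0. Lengths are in m, angles in rad, forces in N, time in s.
With the tool pointing down it reaches from about 0.275 to 0.75 m from the base axis. Payload 10.2 kg.
Tool frame: the origin (TCP) lies on the centre line of the jaws, within the pads' length; the fingertips stand 14 mm ahead of it and the grasp point (between the pads) lies 5 mm behind it; z points along the fingers, y is the line along which they close (so a half turn about z gives the same grasp; the last joint's range is limited). The gripper opens to 85 mm and grips with 20 to 120 N. Pads are 22 mm wide; open, the fingers measure 114 mm over their backs; the gripper's body (76 mm by 85 mm) begins 54 mm behind the grasp point. The pads swing forward as they close: fully open they stand 13 mm farther back than shut.
Start: joints at [0.981, 0.313, 1.498, -0, 1.331, -0.223], TCP at [0.188, 0.49, 0.245] pointing down, gripper open.
Joint ranges: [-2.94, 2.94], [-0.97, 2.17], [0.19, 2.56], [-1.23, 4.37], [0.02, 3.11], [-2.88, 2.88]. Speed limits (rad/s): [2.39, 2.39, 3.01, 3.14, 3.14, 3.14].

INTERFACE

Orientations are given as a 3x3 rotation matrix whose columns are the frame's x, y, z axes.
In Python, from rig import ctrl gives the robot as it stands. The module is installed in compiled form; this text tells all that it offers.
- The arm moves only by the tool play_rows, never from a script. Its argument "steps" is text: rows parted by semicolons, each of 7 numbers parted by spaces: the opening, from 0 (shut) to 1 (fully open), then the shift along the tool's x, y, z in cm, then the turn, a rotation vector about the tool's x, y, z in units of 5 degrees (1.0 is 5 degrees). In form: gripper x y z ax ay az; .... A call has 1 to 10 rows; each row is the pose to reach, as a shift and turn from the pose commanded when the call began, along the tool's axes at that moment; what a row does not reach only later rows make up. A row lasts 1/8 s, in which the tool goes at most 62.5 mm and 10.7 degrees, less where a joint would pass 70% of its speed; a pose out of reach is approached as far as the arm can. A call with a gripper value outside its range is refused whole. The fingers move at their own pace and stop on an object; the grip force is fixed at half the most. Time passes only in rows, so rows that repeat a pose let the fingers close. It gives the time, the measured TCP pose, the force, the opening and the grip force at its end, in the units of the state.
- ctrl.get_state(): the state, without advancing time (a new reading comes with each control period).
- ctrl.get_image(name): name is "scene" or "top" or "wrist"; returns a dict with "pixels" (420x560x3 uint8, blue, green, red), "intrinsics" (3x3 intrinsics, pixels), "origin" and "rotation" of the camera in the world. Camera axes: x right, y up, looking along -z (the intrinsics and any distortion apply to the point x, -y, -z); pixel columns grow to the right and rows downward; lengths in m; the calibration is good to about 2 mm. A picture is of the moment at which its call begins. There is no depth.
- ctrl.close_job(): hands the job in; it is judged then, once.
Trained networks look in the newest picture that a camera, given by its name, has taken for a name from the list of things; names that differ only in an ending like _2 or _b are one class to them, and where a whole thing is asked for, a point or a joint stands for the part that bears it (a point fixed in the world has none). Each returns a list of dicts, best first, with "conf" (0 to 1); they miss things now and then, are a little off and sometimes report something else, mostly with a low value. They report only what shows in the picture. A call takes as long as a camera call. They do not tell look-alikes from the thing itself.
- ctrl.find_in(camera, name): "box" ([left, top, right, bottom] in pixels, round what is visible of it).
- ctrl.trace(camera, name): "mask" (420x560 bool, what is visible of it) and "box" ([left, top, right, bottom] in pixels, round what is visible of it).
- ctrl.pinpoint(camera, name): "position" ([column, row] in pixels: a listed point, or the origin of a listed thing).
The state is a dict: "clock": time; "qpos": joint angles; "qvel": joint speeds; "effort": joint torques, N m; "tool_pos": TCP position; "ee_rot": TCP orientation; "contact_force": force on the tool from outside, world axes, zero at the start; "moment": the same for the moment, N m; "opening": finger opening in m; "finger_force": force on a finger pad.
Only numpy, scipy, OpenCV 4.12 (cv2) and the standard library are available. Lean on these libraries where they do the work, as an engineer would, in place of code of your own. Each camera call takes 0.05 s, during which the arm holds its last target. There are 200 camera calls.

TASK

Turn the swivel vise to its clip mark: loosen the black bar knob until its collar no longer presses on the head, swing the head by its upright handle until the head's pointer lines up with the clip on the base, then retighten the knob by feel to about 0.6 newton metres, without overtightening it or shifting the head. Do not force the head round while it is clamped, leave the other things where they stand, and let go.

Things in the scene. Friction and masses are not known exactly. Their poses are not given: they have to be found in the camera images.
- vise_base: round grey base, 168 mm across and 16 mm high, bolted to the bench; carries the stud of the knob. Origin: centre of its underside, on the vertical swivel axis of the head. Its own -x points from the swivel axis to the knob, 85 mm away; its -y side carries the engraved scale (a line every 5 degrees)
- head: swivelling vise head: dark steel turntable 132 mm across, grey jaws holding an aluminium block (top 91 mm up), tail arm with upright handle. Origin on the swivel axis at bench level; x points along the tail arm to the handle, -y to its pointer. Turns -0.62 to +0.66 rad from the base's x (stops); unclamped it takes 0.15 N m and stays where it is left
- handle_grip (a point): on the axis of the head's upright round black handle (18 mm diameter, from 48 to 111 mm above the bench), 88 mm above the bench, on the head's x axis 105 mm from the swivel axis
- pointer_tip (a point): tip of the small steel pointer on the turntable, on the head's own -y axis, 69 mm from the swivel axis, 30 mm above the bench
- mark: small steel clip on the scale rim of the base. Origin on the swivel axis at bench level; its -y axis points to the clip, which stands 70 to 91 mm out. The pointer lines up when the head's x axis is parallel to this body's x axis. It stands 0.15 to 0.50 rad counter-clockwise, seen from above, of the base's own -y axis; the head is found 0.10 to 0.35 rad clockwise of it
- mark_tip (a point): inner tip of that clip, 70 mm from the swivel axis, 18 mm above the bench; seen from above it and the pointer tip meet when the head is set
- knob: black quick-clamp knob on a vertical stud: a bar grip 56 mm long (along its own x axis), 12 mm thick and 22 mm high over a round hub 16 mm thick; 24 mm are free below the bar. Clockwise from above tightens, counter-clockwise loosens. It does not rise or sink. It stays where it is left; stops 1.2 rad either way of where it is found
- knob_grip (a point): middle of the knob's bar on the knob's axis, 66 mm above the bench; x along the bar, which is gripped across its 12 mm. As found the collar presses with 3 to 45 N; 0.15 rad counter-clockwise frees it, 0.3 rad gives safe clearance for the swing
- glue_bottle: bystander: white glue bottle with a red nozzle, 39 mm across, 136 mm high; origin under its centre
- tape_measure: bystander: yellow tape measure 34 x 70 mm, 60 mm high, standing; origin under its centre
- small_carton: bystander: tan carton 36 x 44 mm, 60 mm high; origin under its centre
- knob_seat (a point): where the collar bears on the flange, 26 mm up. Running free the knob takes about 0.36 N m either way. Once the collar bears, tightening torque is that plus about 8 mm times the clamping force (0.6 N m leaves about 25 N) and grows by about 1 N m per rad of knob. The flange is worn: it rises 0.5 to falls 1.7 mm per rad of swing, unknown; the right knob angle is unknown, only the torque tells
- collar: round steel pressure collar, 24 mm across and 5 mm high, on the stud under the knob; the knob drives it down onto the head's flange (or up off it) by 8 mm per rad. Origin at its underside, 26 mm above the bench
Not all that is in view belongs to the job. There is more than one size of the vise_base; the job needs the larger.

How it is judged:
By the outcome, as a careful person would: the job done as asked, in the order asked, and still so for the second after the job is handed in, with the robot touching nothing.
It also fails if it takes over 64 s, if anything falls off the work surface, if the arm or the gripper's body presses on something with over 40 N, if the wrist force passes 120 N, or if a joint passes its speed limit or range.

## Working session

There is one attempt and no reset: what is moved stays moved. The work goes in short steps, Python scripts to look and compute and a tool call to move; the robot and the scene stay as the last step left them, time stands still between calls to the robot, and variables do not carry over. Pictures are saved under pics/ and viewed, at most 10 in all, crops included, and the job is handed in when it is done.

Besides the shell and the picture viewer there is one more tool, called after ">>>" in YAML: its name, and indented under it one key for each argument. play_rows: Moves the arm, as the interface text tells. Its arguments: {"type":"object","properties":{"steps":{"type":"string"}},"required":["steps"]}

```bash
mkdir -p pics; cat > h.py <<'E'
import numpy as np, cv2
from rig import ctrl
def cam(n):
    return ctrl.get_image(n)
def at_z(im,px,z):
    K=np.array(im["intrinsics"]);R=np.array(im["rotation"]);o=np.array(im["origin"])
    d=np.linalg.inv(K)@np.array([px[0],px[1],1.]); d=R@np.array([d[0],-d[1],-d[2]])
    return o+d*(z-o[2])/d[2]
def proj(im,p):
    K=np.array(im["intrinsics"]);R=np.array(im["rotation"]);o=np.array(im["origin"])
    c=R.T@(np.array(p)-o); u=K@np.array([c[0],-c[1],-c[2]]); return u[:2]/u[2]
E
python3 - <<'E'
from h import *
Z={'vise_base':0,'head':0,'handle_grip':.088,'pointer_tip':.03,'mark_tip':.018,'knob_grip':.066,'knob_seat':.026,'glue_bottle':0,'tape_measure':0,'small_carton':0}
for n in ('scene','top'):
    im=cam(n); cv2.imwrite(f'pics/{n}0.png',im['pixels']); print(n,np.round(im['origin'],3),[k for k in im])
    for k,z in Z.items():
        for r in ctrl.pinpoint(n,k)[:3]:
            print(n,k,round(r['conf'],2),np.round(r['position'],1),np.round(at_z(im,r['position'],z),4))
s=ctrl.get_state(); print(s['clock'],s['tool_pos'],s['ee_rot'],s['contact_force'],s['moment'])
E
```

```text
scene [-0.175 -0.623  0.524] ['pixels', 'intrinsics', 'origin', 'rotation']
scene vise_base 0.97 [319.4 321.3] [ 0.2226 -0.3751  0.    ]
scene vise_base 0.75 [314.8 235.9] [ 0.4265 -0.2236  0.    ]
scene head 0.93 [315.8 233.4] [ 0.4361 -0.2198  0.    ]
scene head 0.83 [327.  318.2] [ 0.2367 -0.3816  0.    ]
scene handle_grip 0.8 [369.9 308.3] [ 0.2239 -0.4621  0.088 ]
scene handle_grip 0.79 [349.9 220.6] [ 0.4128 -0.3169  0.088 ]
scene pointer_tip 0.84 [291.3 235.1] [ 0.363  -0.2041  0.03  ]
scene pointer_tip 0.68 [309.6 331.2] [ 0.1731 -0.3884  0.03  ]
scene mark_tip 0.5 [309.  248.5] [ 0.3607 -0.2537  0.018 ]
scene knob_grip 0.58 [291.7 285.4] [ 0.2084 -0.3248  0.066 ]
scene knob_grip 0.51 [283.2 199.7] [ 0.4241 -0.1327  0.066 ]
scene knob_seat 0.89 [293.4 295.7] [ 0.2228 -0.3174  0.026 ]
scene knob_seat 0.87 [282.8 214.1] [ 0.4228 -0.1318  0.026 ]
scene glue_bottle 0.9 [201.2 190.8] [0.408  0.1535 0.    ]
scene tape_measure 0.8 [247.6 183.7] [0.5189 0.0776 0.    ]
scene small_carton 0.7 [432.8 253.7] [ 0.5283 -0.4607  0.    ]
top [ 0.299 -0.149  1.111] ['pixels', 'intrinsics', 'o
[... 706 characters left out ...]
1259  0.066 ]
top knob_grip 0.49 [352.3 273.8] [ 0.2273 -0.3075  0.066 ]
top knob_seat 0.84 [355.9 271.6] [ 0.2301 -0.3226  0.026 ]
top knob_seat 0.77 [280.2 188.9] [ 0.4363 -0.1321  0.026 ]
top glue_bottle 0.71 [163.9 195.8] [0.4194 0.1703 0.    ]
top tape_measure 0.71 [203.4 156.7] [0.5231 0.0701 0.    ]
top small_carton 0.85 [403.4 157.3] [ 0.5251 -0.4529  0.    ]
top small_carton 0.69 [327.  214.7] [ 0.3734 -0.2532  0.    ]
1.1 [0.18829754 0.49007924 0.24529919] [[-9.33474155e-01  3.58644674e-01  8.46667320e-06]
 [ 3.58644674e-01  9.33474154e-01  2.57942274e-05]
 [ 1.34754167e-06  2.71147719e-05 -1.00000000e+00]] [-0.29267142  0.48916752 -0.00335905] [-0.00062467 -0.01756004  0.00900198]
```

```bash
python3 - <<'E'
import cv2
im=cv2.imread('pics/top0.png')[130:310,240:440]
cv2.imwrite('pics/top0c.png',cv2.resize(im,None,fx=3.3,fy=3.3,interpolation=cv2.INTER_CUBIC))
E
```

```text
(no output)
```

View pics/top0c.png

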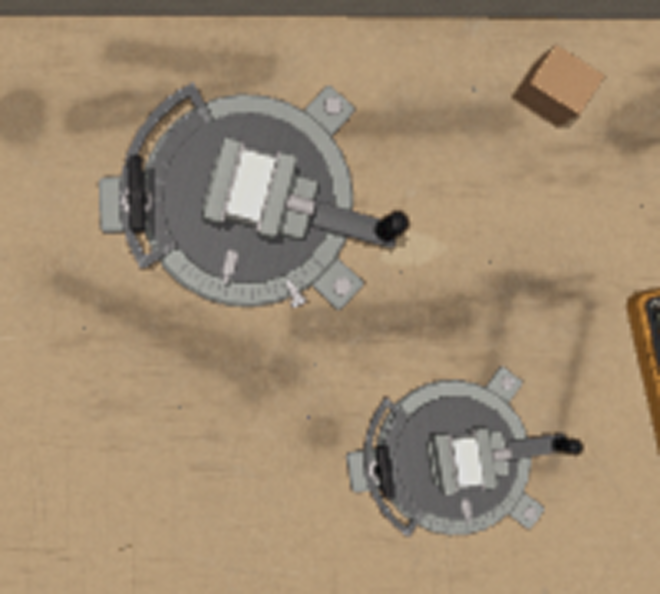

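View pics/scene0.png

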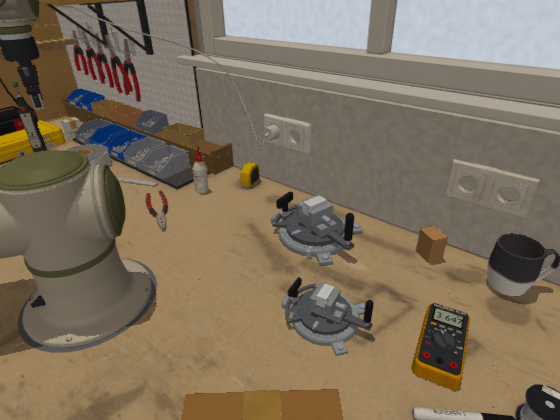

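The scene shows two vises. The larger is the far one, with its swivel at crop ≈(253,200) of the top view, pointer tip ≈(228,285), clip ≈(292,285) and knob ≈(136,193). I'll move above it for a closer look.

>>> play_rows:
  steps: "1 -21.5 -26.5 0 0 0 -2; 1 -43 -53 0 0 0 -4.2; 1 -43 -53 0 0 0 -4.2; 1 -43 -53 0 0 0 -4.2; 1 -43 -53 0 0 0 -4.2; 1 -43 -53 0 0 0 -4.2; 1 -43 -53 0 0 0 -4.2; 1 -43 -53 0 0 0 -4.2; 1 -43 -53 0 0 0 -4.2; 1 -43 -53 0 0 0 -4.2"

```text
clock: 2.35
tool_pos: [0.3796, -0.0988, 0.2456]
ee_rot: [[-1.0, 0.001, 0.001], [0.001, 1.0, -0.0], [-0.001, -0.0, -1.0]]
contact_force: [0.4, 1.4, 0.6]
opening: 0.0854
finger_force: 0.0
```

>>> play_rows:
  steps: "1 0 -5.5 0 0 0 0; 1 0 -5.5 0 0 0 0; 1 0 -5.5 0 0 0 0"

```text
clock: 2.72
tool_pos: [0.3792, -0.1511, 0.2453]
ee_rot: [[-1.0, 0.001, -0.0], [0.001, 1.0, 0.0], [0.0, 0.0, -1.0]]
contact_force: [0.2, 0.7, -0.7]
opening: 0.0851
finger_force: 0.0
```

```bash
python3 - <<'E'
from h import *
Z={'vise_base':0,'head':0,'handle_grip':.088,'pointer_tip':.03,'mark':0,'mark_tip':.018,'knob_grip':.066,'knob_seat':.026}
n='wrist'
im=cam(n); cv2.imwrite(f'pics/{n}0.png',im['pixels']); print(n,np.round(im['origin'],3))
for k,z in Z.items():
  for r in ctrl.pinpoint(n,k)[:3]:
    print(n,k,round(r['conf'],2),np.round(r['position'],1),np.round(at_z(im,r['position'],z),4))
s=ctrl.get_state(); print(s['clock'],s['tool_pos'],s['qpos'])
E
```

```text
wrist [ 0.311 -0.15   0.373]
wrist vise_base 0.87 [80.3 57.2] [ 0.24   -0.3769  0.    ]
wrist vise_base 0.66 [225.3 217.1] [ 0.4334 -0.2199  0.    ]
wrist head 0.97 [80.9 56.6] [ 0.2394 -0.3761  0.    ]
wrist head 0.68 [225.9 218.2] [ 0.4349 -0.2192  0.    ]
wrist head 0.29 [226.2 216.8] [ 0.4329 -0.2187  0.    ]
wrist handle_grip 0.72 [114.  219.3] [ 0.4067 -0.3168  0.088 ]
wrist pointer_tip 0.65 [234.  172.2] [ 0.3683 -0.2014  0.03  ]
wrist pointer_tip 0.24 [ 60.4 275.4] [ 0.5027 -0.4318  0.03  ]
wrist mark 0.45 [234.6 172. ] [ 0.373  -0.2051  0.    ]
wrist mark_tip 0.53 [199.2 174.4] [ 0.3729 -0.2455  0.018 ]
wrist mark_tip 0.43 [109.6 217.8] [ 0.4282 -0.3629  0.018 ]
wrist knob_grip 0.79 [110.3  35.2] [ 0.234  -0.3056  0.066 ]
wrist knob_grip 0.72 [293.1 236. ] [ 0.4339 -0.1332  0.066 ]
wrist knob_seat 0.67 [120.8  41. ] [ 0.2295 -0.3156  0.026 ]
wrist knob_seat 0.64 [293.8 223.6] [ 0.4334 -0.1303  0.026 ]
3.175 [ 0.37943166 -0.15120906  0.245395  ] [-6.67962530e-01  5.13357973e-02  1.81457551e+00  1.42437599e-05
  1.27547646e+00 -2.23905343e+00]
```

View pics/wrist0.png

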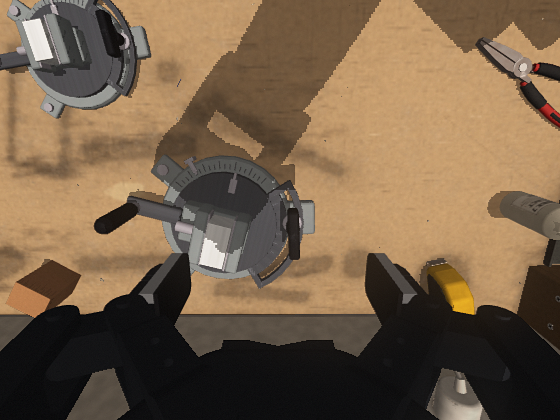

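The wrist view confirms it: swivel ≈(226,217), pointer (234,172), clip (199,174), handle (114,219), knob bar (293,236) almost along world x. The head has to turn about 37° counter-clockwise. Now I'll move over the knob.

>>> play_rows:
  steps: "0.45 -5.1 1.9 5 0 0 0; 0.45 -5.1 1.9 10 0 0 0; 0.45 -5.1 1.9 10 0 0 0; 0.45 -5.1 1.9 10 0 0 0"

```text
clock: 3.68
tool_pos: [0.4309, -0.1331, 0.1473]
ee_rot: [[-1.0, 0.0, 0.002], [0.0, 1.0, -0.001], [-0.002, -0.001, -1.0]]
contact_force: [0.1, -0.1, 1.0]
opening: 0.0382
finger_force: 0.0
```

```bash
python3 - <<'E'
from h import *
n='wrist'
im=cam(n); cv2.imwrite(f'pics/{n}1.png',im['pixels'])
for k,z in {'vise_base':0,'handle_grip':.088,'pointer_tip':.03,'mark_tip':.018,'knob_grip':.066,'knob_seat':.026}.items():
  for r in ctrl.pinpoint(n,k)[:2]:
    print(k,round(r['conf'],2),np.round(r['position'],1),np.round(at_z(im,r['position'],z),4))
for r in ctrl.trace(n,'knob_grip')[:2]:
    print(r['conf'],np.round(r['box']))
    c=max(cv2.findContours(r['mask'].astype(np.uint8),0,2)[0],key=cv2.contourArea)
    b=cv2.boxPoints(cv2.minAreaRect(c)); print([np.round(at_z(im,p,.077)[:2],4) for p in b])
s=ctrl.get_state(); print(s['clock'],s['tool_pos'],s['qpos'],s['opening'],s['contact_force'],s['moment'])
E
```

```text
vise_base 0.61 [190.5 199.2] [ 0.435  -0.2166  0.    ]
pointer_tip 0.93 [194.3 128.7] [ 0.3685 -0.1995  0.03  ]
mark_tip 0.68 [138.8 133.5] [ 0.3727 -0.2501  0.018 ]
knob_grip 0.96 [276.4 217.3] [ 0.4315 -0.1335  0.066 ]
knob_seat 0.7 [276.2 203.6] [ 0.4322 -0.1339  0.026 ]
0.78 [271. 176. 286. 257.]
[array([ 0.3991, -0.1397]), array([ 0.3991, -0.1262]), array([ 0.4569, -0.1257]), array([ 0.4569, -0.1403])]
4.075 [ 0.43046274 -0.13269982  0.14587144] [-5.60173846e-01  2.63052516e-01  1.84809024e+00  4.45618522e-06
  1.02942413e+00 -2.13053226e+00] 0.03839271039173768 [-0.52678725  0.27525525 -1.00461394] [ 0.05505781 -0.00548291  0.05797006]
```

View pics/wrist1.png

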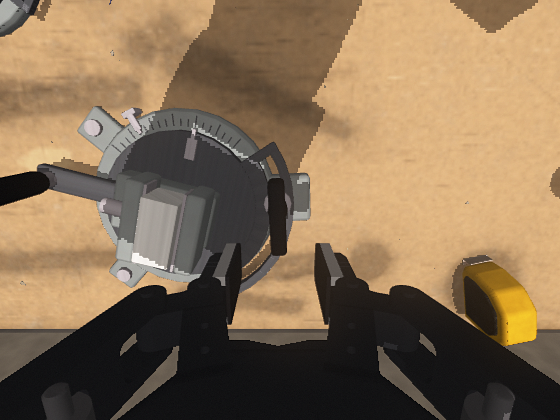

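Knob bar at image (276,217) → (0.431, −0.1335), aligned with the tool. The jaws straddle it. Descend and grip.

>>> play_rows:
  steps: "0.45 -0.1 -0.1 4 0 0 0; 0.45 -0.1 -0.1 8.4 0 0 0; 0.45 -0.1 -0.1 8.4 0 0 0; 0.45 -0.1 -0.1 8.4 0 0 0; 0 -0.1 -0.1 8.4 0 0 0; 0 -0.1 -0.1 8.4 0 0 0; 0 -0.1 -0.1 8.4 0 0 0; 0 -0.1 -0.1 8.4 0 0 0"

```text
clock: 5.08
tool_pos: [0.4321, -0.1336, 0.0628]
ee_rot: [[-1.0, -0.0, 0.002], [-0.0, 1.0, -0.001], [-0.002, -0.001, -1.0]]
contact_force: [-0.8, 2.9, 9.4]
opening: 0.0114
finger_force: 58.5
```

```bash
cat > st.py <<'E'
from h import *
s=ctrl.get_state()
R=np.array(s['ee_rot'])
print('t',s['clock'],'p',np.round(s['tool_pos'],4),'yaw(y axis)',np.round(np.degrees(np.arctan2(R[1,1],R[0,1])),2),'q6',round(s['qpos'][5],3),'F',np.round(s['contact_force'],1),'M',np.round(s['moment'],3),'op',round(s['opening'],4),'ff',round(s['finger_force'],1))
E
python3 st.py
```

```text
t 5.075 p [ 0.4321 -0.1336  0.0628] yaw(y axis) 90.02 q6 -2.131 F [-0.8  2.9  9.4] M [0.439 0.171 0.179] op 0.0114 ff 58.5
```

>>> play_rows:
  steps: "0 0 0 0 0 0 -0.7; 0 0 0 0 0 0 -1.4; 0 0 0 0 0 0 -2.1; 0 0 0 0 0 0 -2.8; 0 0 0 0 0 0 -3.5; 0 0 0 0 0 0 -4.2; 0 0 0 0 0 0 -4.6; 0 0 0 0 0 0 -4.6"

```text
clock: 6.08
tool_pos: [0.432, -0.133, 0.0629]
ee_rot: [[-0.921, -0.39, 0.002], [-0.39, 0.921, 0.001], [-0.002, -0.0, -1.0]]
contact_force: [-0.7, 7.9, 11.9]
opening: 0.0112
finger_force: 63.2
```

```bash
python3 st.py
```

```text
t 6.075 p [ 0.432  -0.133   0.0629] yaw(y axis) 112.93 q6 -2.532 F [-0.7  7.9 11.9] M [ 1.217  0.186 -0.411] op 0.0112 ff 63.2
```

>>> play_rows:
  steps: "0.45 0 0 0 0 0 -4.6; 0.45 0 0 0 0 0 0; 0.45 0 0 0 0 0 0"

```text
clock: 6.45
tool_pos: [0.4317, -0.1337, 0.062]
ee_rot: [[-0.92, -0.391, 0.001], [-0.391, 0.92, -0.001], [-0.001, -0.001, -1.0]]
contact_force: [0.3, 0.3, 0.4]
opening: 0.0383
finger_force: 0.0
```

A slip in that call: the first row also turned a little further in the loosening direction. That is harmless, but I'll check the knob in the next picture.

>>> play_rows:
  steps: "0.45 0 0 -5 0 0 0; 0.45 0 0 -10 0 0 0; 0.45 4 -8 -11 0 0 2; 0.45 9.2 -16.1 -11 0 0 4; 0.45 9.2 -16.1 -11 0 0 8; 0.45 9.2 -16.1 -11 0 0 12; 0.45 9.2 -16.1 -11 0 0 16; 0.45 9.2 -16.1 -11 0 0 20; 0.45 9.2 -16.1 -11 0 0 25.4; 0.45 9.2 -16.1 -11 0 0 25.4"

```text
clock: 7.7
tool_pos: [0.4096, -0.3177, 0.1717]
ee_rot: [[-0.476, 0.88, 0.0], [0.88, 0.476, -0.0], [-0.001, 0.0, -1.0]]
contact_force: [-0.4, -0.2, -0.8]
opening: 0.0382
finger_force: 0.0
```

>>> play_rows:
  steps: "0.45 0 0 0 0 0 0; 0.45 0 0 0 0 0 0"

```text
clock: 7.95
tool_pos: [0.4096, -0.3177, 0.1715]
ee_rot: [[-0.482, 0.876, 0.0], [0.876, 0.482, -0.0], [-0.0, 0.0, -1.0]]
contact_force: [0.0, -0.2, 0.3]
opening: 0.0381
finger_force: 0.0
```

```bash
python3 st.py; cat > look.py <<'E'
from h import *
import sys
n,o=sys.argv[1:3]
im=cam(n); cv2.imwrite(f'pics/{o}.png',im['pixels'])
for k,z in {'vise_base':0,'handle_grip':.088,'pointer_tip':.03,'mark_tip':.018,'knob_grip':.066}.items():
  for r in ctrl.pinpoint(n,k)[:2]:
    print(k,round(r['conf'],2),np.round(r['position'],1),np.round(at_z(im,r['position'],z),4))
E
python3 look.py wrist wrist2
```

```text
t 7.95 p [ 0.4096 -0.3177  0.1715] yaw(y axis) 28.82 q6 -1.389 F [ 0.  -0.2  0.3] M [-0.016  0.002 -0.002] op 0.0381 ff 0.0
vise_base 0.92 [350.7 114.5] [ 0.4363 -0.2166  0.    ]
vise_base 0.77 [100.  164.4] [ 0.2398 -0.3798  0.    ]
handle_grip 0.95 [273.3 216.1] [ 0.4074 -0.3178  0.088 ]
handle_grip 0.77 [ 39.3 250.3] [ 0.2614 -0.43    0.088 ]
pointer_tip 0.59 [300.   55.2] [ 0.3682 -0.2011  0.03  ]
pointer_tip 0.59 [ 30.4 142.5] [ 0.1925 -0.3786  0.03  ]
mark_tip 0.74 [278.9 113.9] [ 0.3752 -0.25    0.018 ]
knob_grip 0.73 [277.8 111.8] [ 0.3741 -0.2501  0.066 ]
knob_grip 0.66 [ 79.2 100.4] [ 0.2404 -0.3143  0.066 ]
```

View pics/wrist2.png

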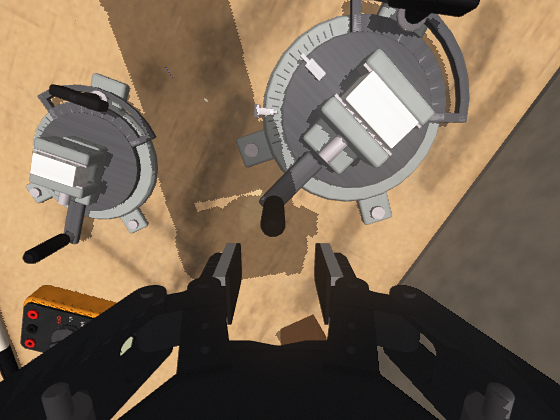

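The picture shows the handle top at (273,216), between the jaw lines, with the clip at (262,110) and pointer at (315,68). I'll finish the yaw, descend and grip the handle.

>>> play_rows:
  steps: "0.45 0.1 -0.15 0 0 0 2; 0.45 0.1 -0.15 0 0 0 4; 0.45 0.1 -0.15 1 0 0 6; 0.45 0.1 -0.15 3 0 0 8.6; 0.45 0.1 -0.15 6 0 0 8.6; 0.45 0.1 -0.15 8.8 0 0 8.6; 0.45 0.1 -0.15 8.8 0 0 8.6; 0.45 0.1 -0.15 8.8 0 0 8.6"

```text
clock: 9.25
tool_pos: [0.4081, -0.3179, 0.0844]
ee_rot: [[0.25, 0.968, 0.001], [0.968, -0.25, -0.001], [-0.001, 0.001, -1.0]]
contact_force: [-0.3, 0.2, 0.7]
opening: 0.0383
finger_force: 0.0
```

>>> play_rows:
  steps: "0 0 0 0 0 0 0; 0 0 0 0 0 0 0; 0 0 0 0 0 0 0; 0 0 0 0 0 0 0"

```text
clock: 9.75
tool_pos: [0.4081, -0.3179, 0.0846]
ee_rot: [[0.249, 0.968, 0.001], [0.968, -0.249, -0.002], [-0.001, 0.002, -1.0]]
contact_force: [-1.3, 1.0, 7.3]
opening: 0.0166
finger_force: 58.8
```

```bash
python3 st.py; python3 look.py scene scene1
```

```text
t 9.75 p [ 0.4081 -0.3179  0.0846] yaw(y axis) -14.45 q6 -0.636 F [-1.3  1.   7.3] M [0.158 0.232 0.113] op 0.0166 ff 58.8
vise_base 0.77 [316.1 236.9] [ 0.4252 -0.2282  0.    ]
vise_base 0.63 [323.  319.3] [ 0.2302 -0.3775  0.    ]
handle_grip 0.88 [368.5 307.1] [ 0.2247 -0.4593  0.088 ]
handle_grip 0.7 [348.3 220.4] [ 0.4114 -0.3139  0.088 ]
pointer_tip 0.97 [311.  331.8] [ 0.1735 -0.3909  0.03  ]
pointer_tip 0.65 [290.3 235. ] [ 0.3619 -0.2021  0.03  ]
knob_grip 0.57 [284.5 200.3] [ 0.4238 -0.1368  0.066 ]
knob_grip 0.51 [291.2 283.8] [ 0.211  -0.3217  0.066 ]
```

>>> play_rows:
  steps: "0 0.01 0.36 0 0 0 -0.4; 0 0.025 0.725 0 0 0 -0.8; 0 0.025 0.725 0 0 0 -0.8"

```text
clock: 10.42
tool_pos: [0.4154, -0.3196, 0.0846]
ee_rot: [[0.181, 0.984, 0.001], [0.984, -0.181, -0.002], [-0.002, 0.002, -1.0]]
contact_force: [0.1, 0.5, 6.4]
opening: 0.0164
finger_force: 59.1
```

```bash
python3 st.py
```

```text
t 10.425 p [ 0.4154 -0.3196  0.0846] yaw(y axis) -10.41 q6 -0.698 F [0.1 0.5 6.4] M [0.154 0.115 0.185] op 0.0164 ff 59.1
```

The head moves freely. I'll continue the swing, stopping a few degrees short.

>>> play_rows:
  steps: "0 0.025 0.725 0 0 0 -0.8; 0 0.1 1.45 0 0 0 -1.6; 0 0.23 2.16 0 0 0 -2.4; 0 0.4 2.87 0 0 0 -3.2; 0 0.63 3.56 0 0 0 -4.0; 0 0.9 4.23 0 0 0 -4.8; 0 1.22 4.88 0 0 0 -5.6; 0 1.58 5.51 0 0 0 -6.4; 0 1.58 5.51 0 0 0 -6.4; 0 1.58 5.51 0 0 0 -6.4"

```text
clock: 11.68
tool_pos: [0.4723, -0.3139, 0.0846]
ee_rot: [[-0.368, 0.93, 0.001], [0.93, 0.368, -0.002], [-0.002, 0.0, -1.0]]
contact_force: [-1.6, 0.9, 5.6]
opening: 0.0165
finger_force: 59.5
```

```bash
python3 st.py; python3 look.py wrist wrist3; python3 look.py top top3; python3 - <<'E'
import cv2
a=cv2.imread('pics/wrist3.png'); b=cv2.imread('pics/top3.png')[160:260,250:370]
cv2.imwrite('pics/c3.png',cv2.vconcat([cv2.resize(a[0:260,140:560],(660,409),interpolation=2)]))
E
```

```text
t 11.675 p [ 0.4723 -0.3139  0.0846] yaw(y axis) 21.58 q6 -1.169 F [-1.6  0.9  5.6] M [0.096 0.287 0.265] op 0.0165 ff 59.5
vise_base 0.6 [280.8  67.6] [ 0.4374 -0.2163  0.    ]
handle_grip 0.75 [280.2 277.4] [ 0.475  -0.3138  0.088 ]
pointer_tip 0.95 [152.7  59. ] [ 0.3703 -0.2431  0.03  ]
mark_tip 0.62 [163.1  75. ] [ 0.3734 -0.2491  0.018 ]
vise_base 0.77 [374.4 268.1] [ 0.2376 -0.374   0.    ]
vise_base 0.46 [280.7 194. ] [ 0.4263 -0.1331  0.    ]
handle_grip 0.98 [413.2 266.2] [ 0.2476 -0.4473  0.088 ]
pointer_tip 0.73 [380.3 290.1] [ 0.1855 -0.3819  0.03  ]
knob_grip 0.6 [278.7 191.1] [ 0.4258 -0.1291  0.066 ]
knob_grip 0.55 [355.6 275.5] [ 0.2233 -0.3154  0.066 ]
```

View pics/wrist3.png

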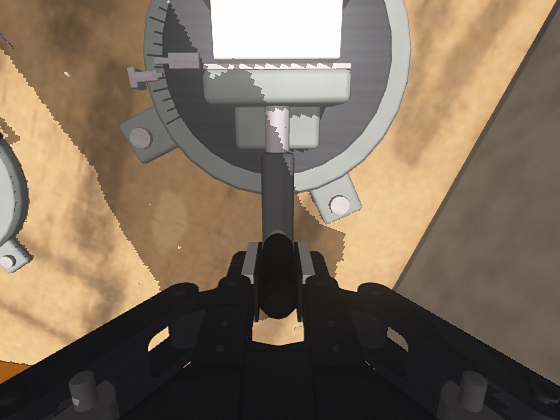

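```bash
cat > crop.py <<'E'
import cv2,sys
f,o,x0,y0,x1,y1,s=sys.argv[1:]
a=cv2.imread(f'pics/{f}.png')[int(y0):int(y1),int(x0):int(x1)]
cv2.imwrite(f'pics/{o}.png',cv2.resize(a,None,fx=float(s),fy=float(s),interpolation=2))
E
python3 crop.py wrist3 c3 110 30 230 120 6
```

```text
(no output)
```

View pics/c3.png

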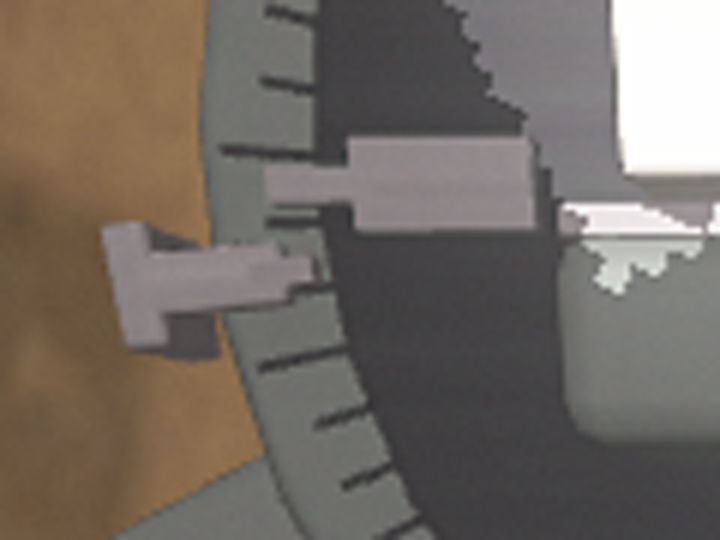

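The crop shows the pointer tip at (154.2,60.3) and the clip's inner tip at (162.5,74.7), about one scale division further counter-clockwise.

```bash
python3 - <<'E'
from h import *
im=cam('wrist')
P=at_z(im,(154.2,60.3),.030)[:2];M=at_z(im,(162.5,74.7),.018)[:2];B=at_z(im,(169.5,60.5),.032)[:2]
print(P,M,B)
ang=lambda v:np.degrees(np.arctan2(-v[1],-v[0]))
for C in ([.4343,-.2170],[.4335,-.2185],[.4355,-.216]):
    C=np.array(C); print(C,ang(P-C),ang(M-C),ang(M-C)-ang(P-C),np.linalg.norm(P-C),np.linalg.norm(M-C))
# C from the circles |P-C|=.069,|M-C|=.070
from scipy.optimize import fsolve
C=fsolve(lambda c:[np.linalg.norm(P-c)-.069,np.linalg.norm(M-c)-.070],[.434,-.217]);print(C,ang(P-C),ang(M-C))
print([np.round(at_z(im,(x,y),.016)[:2],4) for x,y in ((130,77.5),(163,74.7))])
E
```

```text
[ 0.37121563 -0.24348227] [ 0.372943   -0.24906726] [ 0.37999799 -0.24050533]
[ 0.4343 -0.217 ] 22.772238275205776 27.593105491955345 4.820867216749569 0.0684174595203552 0.06923143079191164
[ 0.4335 -0.2185] 21.85572601244152 26.783204370122096 4.927478357680577 0.06710780106236489 0.0678344161525512
[ 0.4355 -0.216 ] 23.147234405233988 27.860668016618973 4.7134336113849855 0.06991248673515159 0.07075890290662008
[ 0.43392684 -0.214702  ] 24.651965603543935 29.40187606384609
[array([ 0.354, -0.258]), array([ 0.3725, -0.249 ])]
```

>>> play_rows:
  steps: "0 0.01 0.43 0 0 0 -0.48; 0 0.04 0.87 0 0 0 -0.96; 0 0.04 0.87 0 0 0 -0.96; 0 0.04 0.87 0 0 0 -0.96"

```text
clock: 12.82
tool_pos: [0.4802, -0.3103, 0.0846]
ee_rot: [[-0.444, 0.896, 0.001], [0.896, 0.444, -0.002], [-0.002, 0.0, -1.0]]
contact_force: [-0.2, 1.8, 5.9]
opening: 0.0166
finger_force: 59.6
```

```bash
python3 st.py; python3 look.py wrist wrist4;python3 crop.py wrist4 c4 110 30 230 120 6
```

```text
t 12.825 p [ 0.4802 -0.3103  0.0846] yaw(y axis) 26.38 q6 -1.239 F [-0.2  1.8  5.9] M [0.115 0.246 0.212] op 0.0166 ff 59.6
vise_base 0.67 [279.4  68. ] [ 0.4366 -0.2167  0.    ]
vise_base 0.34 [277.9 279.4] [ 0.5052 -0.3572  0.    ]
handle_grip 0.93 [277.8 275.5] [ 0.4815 -0.3097  0.088 ]
pointer_tip 0.83 [149.9  60. ] [ 0.3714 -0.2496  0.03  ]
pointer_tip 0.64 [279.6  67.9] [ 0.4386 -0.2209  0.03  ]
mark_tip 0.92 [159.   64.2] [ 0.3719 -0.2496  0.018 ]
mark_tip 0.36 [152.2  60.8] [ 0.3676 -0.2496  0.018 ]
```

View pics/c4.png

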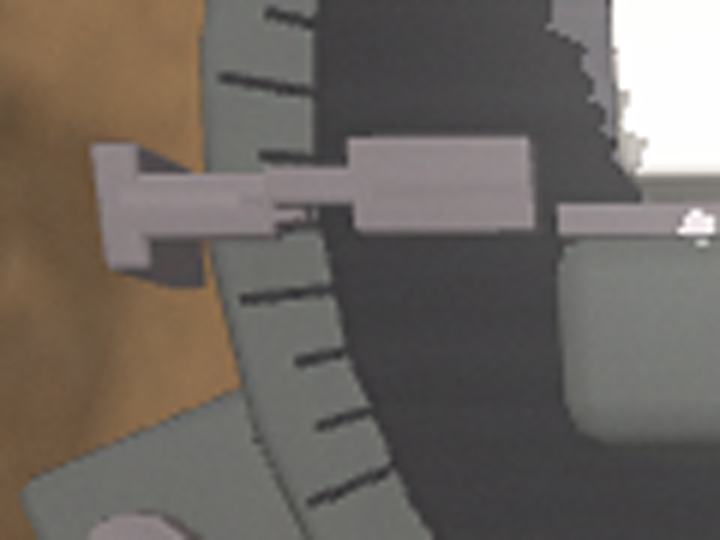

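```bash
python3 - <<'E'
from h import *
im=cam('wrist')
px=lambda x,y:(110+x/6,30+y/6)
P=at_z(im,px(266,184),.030)[:2]
B=at_z(im,px(524,184),.034)[:2]
for zt in (.018,.020,.022):
  M=at_z(im,px(300,207),zt)[:2];A=at_z(im,px(160,205),zt)[:2]
  ang=lambda v:np.degrees(np.arctan2(-v[1],-v[0]))
  for C in ([.4343,-.2170],[.4350,-.216]):
    C=np.array(C); print(zt,ang(P-C),ang(B-C),ang(M-C),ang(A-C),np.linalg.norm(P-C),np.linalg.norm(M-C),np.linalg.norm(A-C))
E
```

```text
0.018 27.7611505140564 29.518274066691745 27.712425860122313 27.360425960987573 0.0684048345331357 0.0697990908406669 0.08380895406280171
0.018 28.221919267846307 30.19669459281735 28.16488070263726 27.742721262903096 0.06949229629307528 0.07088604005895195 0.08489212332942911
0.02 27.7611505140564 29.518274066691745 28.003008759766985 27.602429049782042 0.0684048345331357 0.06908022447692688 0.0829436140020918
0.02 28.221919267846307 30.19669459281735 28.45558281478439 27.98553295427048 0.06949229629307528 0.07016997749907466 0.08402915475543458
0.022 27.7611505140564 29.518274066691745 28.299695195152253 27.849530432388615 0.0684048345331357 0.06836317229568042 0.0820797848460769
0.022 28.221919267846307 30.19669459281735 28.752271321077483 28.2333791258104 0.06949229629307528 0.069455758509639 0.08316772660395157
```

Within about 0.3° of the clip. I'll release the handle, rise and check from above.

>>> play_rows:
  steps: "0.45 0 0 0 0 0 0; 0.45 0 0 0 0 0 0; 0.45 0 0 0 0 0 0; 0.45 0 0 -4 0 0 0; 0.45 0 0 -8.5 0 0 0; 0.45 0 0 -8.5 0 0 0; 0.45 0 0 -8.5 0 0 0"

```text
clock: 14.05
tool_pos: [0.4795, -0.3097, 0.1675]
ee_rot: [[-0.444, 0.896, -0.001], [0.896, 0.444, 0.001], [0.001, -0.0, -1.0]]
contact_force: [-0.3, 0.5, -0.6]
opening: 0.0386
finger_force: 0.0
```

```bash
python3 st.py; python3 look.py wrist wrist5;python3 crop.py wrist5 c5 130 0 430 225 2.6
```

```text
t 14.05 p [ 0.4795 -0.3097  0.1675] yaw(y axis) 26.33 q6 -1.238 F [-0.3  0.5 -0.6] M [0.051 0.039 0.044] op 0.0386 ff 0.0
vise_base 0.87 [276.3  85.7] [ 0.4346 -0.2186  0.    ]
vise_base 0.68 [ 24.9 147.3] [ 0.2376 -0.379   0.    ]
handle_grip 0.97 [279.2 219.9] [ 0.482  -0.3091  0.088 ]
handle_grip 0.71 [278.6  83.1] [ 0.4398 -0.2249  0.088 ]
pointer_tip 0.79 [196.5  81. ] [ 0.3748 -0.2477  0.03  ]
mark_tip 0.68 [249.7 318. ] [ 0.5142 -0.4459  0.018 ]
mark_tip 0.63 [197.8  83.9] [ 0.3733 -0.2494  0.018 ]
```

View pics/c5.png

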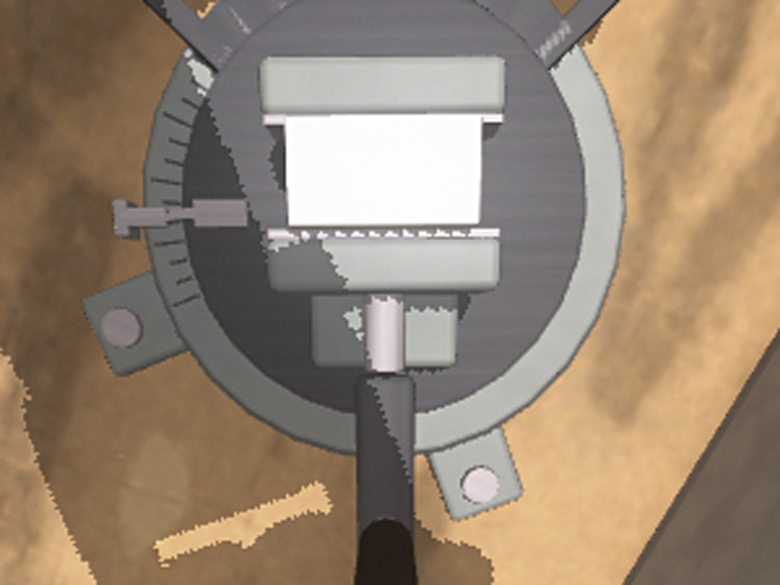

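```bash
python3 crop.py wrist5 c6 165 60 245 110 8; python3 - <<'E'
from h import *
im=cam('wrist')
px=lambda x,y:(130+x/2.6,y/2.6)
ang=lambda v:np.degrees(np.arctan2(-v[1],-v[0]))
C=np.array([.4346,-.2170]); print(im['rotation'])
for n,p,z in (('Ptip',(168,214),.03),('Pbase',(246,212),.034),('Mtip',(180,216),.018),('Mtip',(180,216),.022),('Mout',(130,216),.018),('Mout',(130,216),.022)):
    w=at_z(im,px(*p),z)[:2]; print(n,z,w,ang(w-C),np.linalg.norm(w-C))
E
```

```text
[[ 8.96419758e-01 -4.26405440e-01 -1.20871907e-01]
 [ 4.43205924e-01  8.62220975e-01  2.45241714e-01]
 [-3.54107574e-04 -2.73410663e-01  9.61897335e-01]]
Ptip 0.03 [ 0.37390842 -0.249476  ] 28.151192239947054 0.06883427988699768
Pbase 0.034 [ 0.39695481 -0.23795487] 29.102121882400795 0.043084419814318216
Mtip 0.018 [ 0.37431558 -0.24838722] 27.50383998565951 0.06796593966728214
Mtip 0.022 [ 0.37540767 -0.24836546] 27.918696905003692 0.06698898665928553
Mout 0.018 [ 0.35924887 -0.2558357 ] 27.266413350530026 0.08477029711623794
Mout 0.022 [ 0.36055809 -0.2557066 ] 27.59904153286686 0.08354882261456427
```

View pics/c6.png

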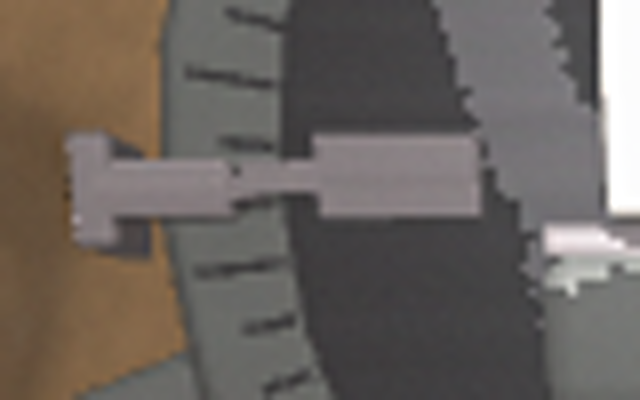

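In the last picture the pointer (crop 178) and clip (188) coincide within the parallax, at ≲0.4°. That used my tenth view, so from here on I rely on measurements. Back to the knob.

>>> play_rows:
  steps: "0.45 5 1 -0.5 0 0 2; 0.45 10 2 -0.5 0 0 4; 0.45 15 3 -0.5 0 0 6; 0.45 18 3.5 -0.5 0 0 8; 0.45 18 3.5 -0.5 0 0 10; 0.45 18 3.5 -0.5 0 0 12; 0.45 18 3.5 -0.5 0 0 14; 0.45 18 3.5 -0.5 0 0 16; 0.45 18 3.5 -0.5 0 0 18; 0.45 18 3.5 -0.5 0 0 18.7"

```text
clock: 15.65
tool_pos: [0.4313, -0.1331, 0.1732]
ee_rot: [[0.923, 0.385, -0.0], [0.385, -0.923, 0.0], [-0.0, -0.0, -1.0]]
contact_force: [-0.1, -0.1, 0.4]
opening: 0.0381
finger_force: 0.0
```

>>> play_rows:
  steps: "0.45 0 0 0 0 0 0; 0.45 0 0 0 0 0 0"

```text
clock: 15.9
tool_pos: [0.4314, -0.1331, 0.1733]
ee_rot: [[0.921, 0.389, -0.0], [0.389, -0.921, 0.0], [-0.0, -0.0, -1.0]]
contact_force: [-0.1, 1.1, -1.2]
opening: 0.0383
finger_force: 0.0
```

```bash
python3 st.py; cat > bar.py <<'E'
from h import *
for n in ('wrist','top'):
  im=cam(n)
  for r in ctrl.pinpoint(n,'knob_grip')[:2]: print(n,round(r['conf'],2),np.round(r['position'],1),np.round(at_z(im,r['position'],.066),4))
  for r in ctrl.trace(n,'knob_grip')[:2]:
    ys,xs=np.nonzero(r['mask'])
    w=np.array([at_z(im,(x,y),.077)[:2] for x,y in zip(xs,ys)])
    m=w.mean(0); u,s,v=np.linalg.svd(w-m,full_matrices=False)
    print(n,'mask',round(r['conf'],2),len(xs),np.round(r['box']),m.round(4),'bar angle',np.degrees(np.arctan2(v[0,1],v[0,0])).round(1)%180,(s/np.sqrt(len(xs))*3.46).round(4))
E
python3 bar.py
```

```text
t 15.9 p [ 0.4314 -0.1331  0.1733] yaw(y axis) -67.1 q6 0.611 F [-0.1  1.1 -1.2] M [-0.022  0.009 -0.013] op 0.0383 ff 0.0
wrist 0.95 [277.8 208.1] [ 0.4328 -0.1325  0.066 ]
wrist 0.59 [277.7 200.6] [ 0.4387 -0.1299  0.066 ]
wrist mask 0.94 958 [270. 175. 285. 245.] [ 0.4346 -0.1316] bar angle 21.5 [0.0544 0.0113]
wrist mask 0.69 17933 [257. 152. 544. 297.] [ 0.4524 -0.2045] bar angle 106.8 [0.185  0.0894]
top 0.57 [356.5 272.6] [ 0.2302 -0.3176  0.066 ]
top mask 0.56 65 [353. 267. 362. 282.] [ 0.2297 -0.3146] bar angle 9.099999999999994 [0.0336 0.0106]
```

>>> play_rows:
  steps: "0.45 0 0 5 0 0 0; 0.45 0 0 10 0 0 0; 0.45 0 0 11.2 0 0 0; 0.45 0 0 11.2 0 0 0; 0.45 0 0 11.2 0 0 0"

```text
clock: 16.82
tool_pos: [0.4323, -0.1337, 0.063]
ee_rot: [[0.922, 0.388, 0.003], [0.388, -0.922, -0.002], [0.002, 0.003, -1.0]]
contact_force: [-0.9, 0.4, 0.3]
opening: 0.0385
finger_force: 0.0
```

```bash
python3 st.py
```

```text
t 16.825 p [ 0.4323 -0.1337  0.063 ] yaw(y axis) -67.17 q6 0.612 F [-0.9  0.4  0.3] M [0.025 0.016 0.076] op 0.0385 ff 0.0
```

>>> play_rows:
  steps: "0 0 0 0 0 0 0; 0 0 0 0 0 0 0; 0 0 0 0 0 0 0; 0 0 0 0 0 0 0"

```text
clock: 17.32
tool_pos: [0.4317, -0.133, 0.0625]
ee_rot: [[0.922, 0.388, 0.001], [0.388, -0.922, -0.0], [0.001, 0.001, -1.0]]
contact_force: [-2.3, 3.6, 8.9]
opening: 0.0113
finger_force: 58.6
```

```bash
python3 st.py; cat > mz.py <<'E'
from h import *
s=ctrl.get_state();R=np.array(s['ee_rot'])
yaw=np.degrees(np.arctan2(R[1,1],R[0,1])); F=np.array(s['contact_force']);M=np.array(s['moment']);p=np.array(s['tool_pos'])
print('turned',round(-67.1-yaw,2),'Mz',round(M[2],3),'F',F.round(1),'p',p.round(4),'op',round(s['opening'],4),'t',s['clock'],'q6',round(s['qpos'][5],3))
E
```

```text
t 17.325 p [ 0.4317 -0.133   0.0625] yaw(y axis) -67.18 q6 0.613 F [-2.3  3.6  8.9] M [ 0.593  0.328 -0.092] op 0.0113 ff 58.6
```

>>> play_rows:
  steps: "0 0 0 0 0 0 0.5; 0 0 0 0 0 0 1; 0 0 0 0 0 0 1.5; 0 0 0 0 0 0 2; 0 0 0 0 0 0 2"

```text
clock: 17.95
tool_pos: [0.4318, -0.1332, 0.0625]
ee_rot: [[0.975, 0.223, 0.001], [0.223, -0.975, -0.001], [0.001, 0.001, -1.0]]
contact_force: [-1.8, 1.6, 9.4]
opening: 0.0113
finger_force: 64.5
```

```bash
python3 mz.py
```

```text
turned 10.03 Mz 0.354 F [-1.8  1.6  9.4] p [ 0.4318 -0.1332  0.0625] op 0.0113 t 17.95 q6 0.787
```

>>> play_rows:
  steps: "0 0 0 0 0 0 0.3; 0 0 0 0 0 0 0.6; 0 0 0 0 0 0 0.6"

```text
clock: 18.32
tool_pos: [0.4318, -0.1333, 0.0625]
ee_rot: [[0.985, 0.172, 0.001], [0.172, -0.985, -0.001], [0.001, 0.001, -1.0]]
contact_force: [-2.2, 1.3, 8.6]
opening: 0.0113
finger_force: 64.9
```

```bash
python3 mz.py
```

```text
turned 13.01 Mz 0.403 F [-2.2  1.3  8.6] p [ 0.4318 -0.1333  0.0625] op 0.0113 t 18.325 q6 0.839
```

>>> play_rows:
  steps: "0 0 0 0 0 0 0.3; 0 0 0 0 0 0 0.6; 0 0 0 0 0 0 0.6"

```text
clock: 18.7
tool_pos: [0.4318, -0.1334, 0.0625]
ee_rot: [[0.993, 0.12, 0.001], [0.12, -0.993, -0.001], [0.001, 0.001, -1.0]]
contact_force: [-1.7, 0.8, 8.4]
opening: 0.0114
finger_force: 64.9
```

```bash
python3 mz.py
```

```text
turned 16.01 Mz 0.397 F [-1.7  0.8  8.4] p [ 0.4318 -0.1334  0.0625] op 0.0114 t 18.7 q6 0.891
```

>>> play_rows:
  steps: "0 0 0 0 0 0 0.3; 0 0 0 0 0 0 0.6; 0 0 0 0 0 0 0.6"

```text
clock: 19.08
tool_pos: [0.4318, -0.1335, 0.0625]
ee_rot: [[0.998, 0.068, 0.001], [0.068, -0.998, -0.001], [0.001, 0.002, -1.0]]
contact_force: [-2.2, 1.5, 8.4]
opening: 0.0111
finger_force: 64.9
```

```bash
python3 mz.py
```

```text
turned 19.01 Mz 0.424 F [-2.2  1.5  8.4] p [ 0.4318 -0.1335  0.0625] op 0.0111 t 19.075 q6 0.944
```

>>> play_rows:
  steps: "0 0 0 0 0 0 0.3; 0 0 0 0 0 0 0.6; 0 0 0 0 0 0 0.6"

```text
clock: 19.45
tool_pos: [0.4319, -0.1336, 0.0625]
ee_rot: [[1.0, 0.015, 0.001], [0.015, -1.0, -0.002], [0.001, 0.002, -1.0]]
contact_force: [-2.1, 0.2, 8.8]
opening: 0.0114
finger_force: 64.9
```

```bash
python3 mz.py
```

```text
turned 22.01 Mz 0.456 F [-2.1  0.2  8.8] p [ 0.4319 -0.1336  0.0625] op 0.0114 t 19.45 q6 0.996
```

>>> play_rows:
  steps: "0 0 0 0 0 0 0.3; 0 0 0 0 0 0 0.6; 0 0 0 0 0 0 0.6"

```text
clock: 19.82
tool_pos: [0.4318, -0.1336, 0.0625]
ee_rot: [[0.999, -0.037, 0.001], [-0.037, -0.999, -0.002], [0.001, 0.002, -1.0]]
contact_force: [-2.3, -1.0, 8.1]
opening: 0.0113
finger_force: 65.4
```

```bash
python3 mz.py
```

```text
turned 25.01 Mz 0.426 F [-2.3 -1.   8.1] p [ 0.4318 -0.1336  0.0625] op 0.0113 t 19.825 q6 1.048
```

```bash
cat > mz.py <<'E'
from h import *
import sys
a=[]
for i in range(int(sys.argv[1])):
    s=ctrl.get_state(); a.append(s['moment'][2])
    if i<int(sys.argv[1])-1: ctrl.get_image('top')
R=np.array(s['ee_rot']);yaw=np.degrees(np.arctan2(R[1,1],R[0,1]))
print('turned',round(-67.1-yaw,2),'Mz',np.mean(a).round(3),'+-',(np.std(a)).round(3),'F',np.round(s['contact_force'],1),'t',s['clock'])
E
python3 mz.py 5
```

```text
turned 24.99 Mz 0.435 +- 0.021 F [-2.3 -0.4  8.4] t 20.025
```

>>> play_rows:
  steps: "0 0 0 0 0 0 0.3; 0 0 0 0 0 0 0.6; 0 0 0 0 0 0 0.6"

```text
clock: 20.4
tool_pos: [0.4319, -0.1337, 0.0625]
ee_rot: [[0.996, -0.089, 0.001], [-0.089, -0.996, -0.002], [0.002, 0.002, -1.0]]
contact_force: [-3.0, -1.1, 7.9]
opening: 0.0113
finger_force: 66.1
```

```bash
python3 mz.py 4
```

```text
turned 27.99 Mz 0.461 +- 0.019 F [-2.7 -0.2  8.1] t 20.55
```

>>> play_rows:
  steps: "0 0 0 0 0 0 0.3; 0 0 0 0 0 0 0.6; 0 0 0 0 0 0 0.6"

```text
clock: 20.92
tool_pos: [0.4318, -0.1338, 0.0625]
ee_rot: [[0.99, -0.141, 0.001], [-0.141, -0.99, -0.002], [0.002, 0.002, -1.0]]
contact_force: [-2.5, -0.4, 7.5]
opening: 0.0112
finger_force: 66.9
```

```bash
python3 mz.py 4
```

```text
turned 30.98 Mz 0.515 +- 0.015 F [-3.2 -1.1  7.7] t 21.075
```

>>> play_rows:
  steps: "0 0 0 0 0 0 0.3; 0 0 0 0 0 0 0.6; 0 0 0 0 0 0 0.6"

```text
clock: 21.45
tool_pos: [0.4318, -0.1339, 0.0625]
ee_rot: [[0.981, -0.192, 0.001], [-0.192, -0.981, -0.002], [0.002, 0.002, -1.0]]
contact_force: [-2.0, -2.6, 7.0]
opening: 0.011
finger_force: 67.6
```

```bash
python3 mz.py 5
```

```text
turned 33.97 Mz 0.518 +- 0.025 F [-2.8 -2.   8. ] t 21.65
```

>>> play_rows:
  steps: "0 0 0 0 0 0 0.2; 0 0 0 0 0 0 0.4; 0 0 0 0 0 0 0.4"

```text
clock: 22.02
tool_pos: [0.4318, -0.1339, 0.0625]
ee_rot: [[0.974, -0.226, 0.001], [-0.226, -0.974, -0.002], [0.002, 0.002, -1.0]]
contact_force: [-3.3, -1.6, 7.1]
opening: 0.0113
finger_force: 68.4
```

```bash
python3 mz.py 6
```

```text
turned 35.96 Mz 0.574 +- 0.022 F [-2.7 -2.5  7.9] t 22.275
```

>>> play_rows:
  steps: "0 0 0 0 0 0 0.2; 0 0 0 0 0 0 0.4; 0 0 0 0 0 0 0.4"

```text
clock: 22.65
tool_pos: [0.4318, -0.1339, 0.0625]
ee_rot: [[0.966, -0.26, 0.001], [-0.26, -0.966, -0.002], [0.002, 0.002, -1.0]]
contact_force: [-2.8, -3.8, 8.0]
opening: 0.0116
finger_force: 68.9
```

```bash
python3 mz.py 8
```

```text
turned 37.96 Mz 0.591 +- 0.015 F [-3.1 -2.5  7.9] t 23.0
```

Torque is 0.59 N m, on target. Release, rise and do a final numeric check of the head.

>>> play_rows:
  steps: "0.45 0 0 0 0 0 0; 0.45 0 0 0 0 0 0; 0.45 0 0 0 0 0 0; 0.45 0 0 -5 0 0 0; 0.45 0 0 -10 0 0 0; 0.45 0 0 -15 0 0 0; 0.45 0 0 -15 0 0 0; 0.45 0 0 -15 0 0 0; 0.45 0 0 -15 0 0 0"

```text
clock: 24.12
tool_pos: [0.4309, -0.1328, 0.21]
ee_rot: [[0.965, -0.262, -0.002], [-0.262, -0.965, 0.001], [-0.003, -0.001, -1.0]]
contact_force: [0.2, 0.4, -0.1]
opening: 0.0384
finger_force: 0.0
```

>>> play_rows:
  steps: "0.45 -7 1.5 0 0 0 0; 0.45 -12 2 0 0 0 0; 0.45 -12 2 0 0 0 0; 0.45 -12 2 0 0 0 0"

```text
clock: 24.62
tool_pos: [0.3108, -0.1213, 0.2112]
ee_rot: [[0.965, -0.262, 0.0], [-0.262, -0.965, -0.0], [0.0, -0.0, -1.0]]
contact_force: [-0.1, -0.9, 0.1]
opening: 0.0387
finger_force: 0.0
```

```bash
python3 st.py; python3 look.py wrist wrist7; python3 bar.py; python3 look.py scene scene7
```

```text
t 24.625 p [ 0.3108 -0.1213  0.2112] yaw(y axis) -105.2 q6 1.108 F [-0.1 -0.9  0.1] M [-0.021 -0.026 -0.016] op 0.0387 ff 0.0
vise_base 0.91 [336.9  43.9] [ 0.4371 -0.2181  0.    ]
vise_base 0.71 [502.6 187.2] [ 0.238 -0.374  0.   ]
pointer_tip 0.72 [384.9  94.4] [ 0.3758 -0.2473  0.03  ]
pointer_tip 0.68 [526.6 228.7] [ 0.1953 -0.3761  0.03  ]
mark_tip 0.43 [385.2  99.7] [ 0.3706 -0.2509  0.018 ]
mark_tip 0.18 [258.  72.] [ 0.43   -0.1324  0.018 ]
knob_grip 0.94 [255.5  61.8] [ 0.4305 -0.1335  0.066 ]
knob_grip 0.8 [482.5 217.4] [ 0.24   -0.3075  0.066 ]
wrist 0.96 [254.2  59.3] [ 0.4324 -0.1325  0.066 ]
wrist 0.59 [481.9 220.3] [ 0.2372 -0.3063  0.066 ]
wrist mask 0.89 597 [463. 202. 493. 241.] [ 0.2446 -0.2973] bar angle 18.19999999999999 [0.0378 0.0147]
wrist mask 0.71 1202 [244.  21. 266.  97.] [ 0.4307 -0.1337] bar angle 168.4 [0.0543 0.013 ]
top 0.54 [355.9 275.1] [ 0.2243 -0.3161  0.066 ]
top 0.49 [278.5 192.2] [ 0.4231 -0.1286  0.066 ]
top mask 0.45 112 [278. 182. 284. 202.] [ 0.4329 -0.1353] bar angle 167.9 [0.0479 0.0132]
vise_base 0.95 [321.9 319.3] [ 0.229 -0.376  0.   ]
vise_base 0.59 [317.1 234.3] [ 0.435  -0.2242  0.    ]
handle_grip 0.75 [367.7 309.1] [ 0.2204 -0.4603  0.088 ]
handle_grip 0.64 [363.3 203.4] [ 0.4894 -0.3054  0.088 ]
pointer_tip 0.97 [308.7 240.6] [ 0.37   -0.2459  0.03  ]
pointer_tip 0.93 [310.  332.3] [ 0.1717 -0.3902  0.03  ]
mark_tip 0.45 [307.  247.3] [ 0.3615 -0.2478  0.018 ]
knob_grip 0.73 [281.7 198.1] [ 0.4278 -0.1252  0.066 ]
knob_grip 0.72 [202.  188.3] [0.3443 0.0639 0.066 ]
```

```bash
python3 -c "
from rig import ctrl
print(ctrl.close_job())"
```

```text
the job is handed in; nothing more can be done
None
```

Job handed in: I loosened the knob, swung the larger vise's head to the clip (final camera fix about 0.6° off, within measuring error), retightened to about 0.59 N m and let go; no result was reported.

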